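Stand the second desk speaker on its pad, facing like its twin

ROBOT

A 7-joint arm with a two-finger parallel gripper is mounted at the origin on the work surface. World frame = base frame: x ahead of the robot, y to its left, z up, the work surface at z = 0. Lengths are in mm, angles in rad, forces in N, time in s.
With the tool pointing down it reaches from about 425 to 800 mm from the base axis. Payload 8.3 kg.
Tool frame: the origin (TCP) lies at the very end of the fingers, on their centre line; the grasp point (between the pads) lies manip.grasp_offset behind it (manip.grasp_offset is the distance from the TCP to the grasp point, in mm); z points along the fingers, y is the direction in which the jaws open and shut (so a half turn about z gives the same grasp; the last joint's range is limited). The gripper opens to 85 mm and grips with 20 to 120 N. Pads are 22 mm wide; open, the fingers measure 114 mm over their backs; the gripper's body (76 mm by 85 mm) begins 54 mm behind the grasp point. The pads swing forward as they close: fully open they stand 13 mm farther back than shut.
Start: joints at [-1.398, 0.383, 0.016, 1.37, -0.006, 1.388, -0.046], TCP at [145.961, 607.699, 231.279] pointing down, gripper open.
Joint ranges: [-2.95, 2.95], [-0.25, 2.06], [-1.52, 1.56], [0.18, 2.33], [-1.44, 4.58], [0.02, 2.06], [-3.01, 3.01]. Speed limits (rad/s): [2.39, 2.39, 3.01, 3.01, 3.14, 3.14, 3.14].

INTERFACE

Orientations are given as a unit quaternion [x, y, z, w].
In Python, from station import monitor, cams, order, manip gives the robot as it stands.
- The arm moves only by the shell command python3 -m jog 'ROWS'. ROWS is JSON, a list that holds one entry, the list of rows, each a list of 7 numbers: the shift along the world's x, y, z in units of 20 mm (1.0 is 20 mm), then the turn, a rotation vector about the world's x, y, z in units of 0.08 rad (1.0 is 0.08 rad), then the opening, from 0 (shut) to 1 (fully open). In form: [[[dx, dy, dz, rx, ry, rz, hand], ...]]. A call has 1 to 5 rows; each row shifts and turns the pose as measured when the row begins; what a row does not reach is not made up. A row lasts 1/12 s, in which the tool goes at most 41.7 mm and 7.16 degrees, less where a joint would pass 70% of its speed; a pose out of reach is approached as far as the arm can. A call with a number of a shift or a turn outside -1 to 1 is refused whole. A call with a gripper value outside its range is refused whole. The fingers move at their own pace and stop on an object; the grip force is fixed at half the most. Time passes only in rows, so rows that do not move let the fingers close. It gives the time, the measured TCP pose, the force and the opening at its end, in the units of the state.
- monitor.read_state(): the state, without advancing time (a new reading comes with each control period).
- cams.snapshot(name): name is "scene" or "top" or "wrist"; returns a dict with "image" (420x560x3 uint8, red, green, blue), "fx", "fy", "cx", "cy" (pixels), "R" (3x3) and "t" (3): a world point X has camera coordinates R X + t; the wrist camera has in their place "tool_from_camera" (4x4, takes a point from camera to tool coordinates, whose origin is the TCP and whose axes are the flange's). Camera axes: x right, y down, z forward; pixel columns grow to the right and rows downward; lengths in mm; the calibration is good to about 2 mm. A picture is of the moment at which its call begins: read the wrist's pose just before it. There is no depth.
- order.close_job(): hands the job in, once; it reports no verdict.
The state is a dict: "time": time; "joint_pos": joint angles; "qd": joint speeds; "effort": joint torques, N m; "tool_pos": TCP position; "eef_rot": TCP orientation; "wrist_force": force on the tool from outside, world axes, zero at the start; "wrist_torque": the same for the moment, N m; "opening": finger opening in mm.
Only numpy, scipy, OpenCV 4.12 (cv2) and the standard library are available. Lean on these libraries where they do the work, as an engineer would, in place of code of your own. Each camera call takes 0.05 s, during which the arm holds its last target. There are 200 camera calls.

TASK

One of the two small desk speakers is still standing about on the desk. Pick it up and set it down upright, without dropping it, in the middle of the empty rubber pad on the low wooden shelf, its driver side facing the same way as its twin that already stands on the shelf's other pad. Leave the twin, the mug and the drive dock where they are, and let go.

Things in the scene. Friction and masses are not known exactly. Their poses are not given: they have to be found in the camera images.
- speaker_center (a point): the speaker to be placed: a black speaker upright on the desk, 72 mm deep (its x), 52 mm wide (its y), 64 mm tall, about 0.3 kg. The two 52 mm apart sides are flat and upright: grasp across them (along its y), at or a little above the centre. This point is its centre, 32 mm above its underside. Its x axis points out of the front (the driver side), z up. The front leans back: 36 mm ahead of the centre at the foot, 14 mm at the top; the back is upright, 36 mm behind
- speaker_front (a point): the middle of that speaker's round driver (42 mm across, metal ring), 27 mm ahead of its centre and 26 mm above its underside; axes as the speaker's
- pad_free_top (a point): the empty pad: a flat black rubber rectangle 84 mm by 64 mm, 4 mm thick, fixed on the low wooden shelf (a fixed plank 110 mm deep, 340 mm long, top 25 mm above the desk). This point is the centre of the pad's upper face, 29 mm above the desk. Its x axis (across the shelf, along the 84 mm side) is the way the placed speaker must face, z up. The pads lie 220 mm apart, at either end of the shelf; which end is empty varies
- twin_center (a point): the twin speaker, the same make and size, standing loose on the shelf's other pad; this point is its centre, 32 mm above its underside and 61 mm above the desk; its x axis points out of its front, parallel to the empty pad's x axis. Leave it alone
- dock_center (a point): a bystander: black drive dock, a plain upright box 72 x 52 x 70 mm without a driver, with a narrow slot in its top; this point is its centre, 35 mm up. Leave it alone
- mug_center (a point): a bystander: white mug, 76 mm across at the rim, 90 mm tall; this point is on its axis, 45 mm up; its handle is on its +y side. Leave it alone
Things that resemble listed ones, but are neither listed nor needed, are in the scene too. What is shaped like the part that bears speaker_center but purple is not meant.

How it is judged:
By the outcome, as a careful person would: the job done as asked, in the order asked, and still so for the second after the job is handed in, with the robot touching nothing.
It also fails if it takes over 38 s, if anything falls off the work surface, if the arm or the gripper's body presses on something with over 40 N, if the wrist force passes 120 N, or if a joint passes its speed limit or range.

## Working session

There is one attempt and no reset: what is moved stays moved. The work goes in short steps, Python scripts to look and compute and a shell command to move; the robot and the scene stay as the last step left them, time stands still between calls to the robot, and variables do not carry over. Pictures are saved under pics/ and viewed, about 8 in all and at most 12, crops included, and the job is handed in when it is done.

```bash
ls; mkdir -p pics; cat > h.py <<'E'
import numpy as np, cv2
from station import monitor, cams, order, manip
def snap(n,f):
    s=cams.snapshot(n); cv2.imwrite(f'pics/{f}.png',s['image'][:,:,::-1]); 
    np.save(f'pics/{f}.npy',{k:v for k,v in s.items()},allow_pickle=True); return s
def load(f): return np.load(f'pics/{f}.npy',allow_pickle=True).item()
def ray(s,uv,z):
    R=np.array(s['R']);t=np.array(s['t']); c=-R.T@t
    d=R.T@np.array([(uv[0]-s['cx'])/s['fx'],(uv[1]-s['cy'])/s['fy'],1]); return c+d*(z-c[2])/d[2]
def proj(s,X):
    c=np.array(s['R'])@np.array(X,float)+np.array(s['t']); return [s['fx']*c[0]/c[2]+s['cx'],s['fy']*c[1]/c[2]+s['cy']]
E
python3 - <<'E'
from h import *
a=snap('scene','scene0'); b=snap('top','top0')
print(monitor.read_state(), manip.grasp_offset)
for s in(a,b): print(-np.array(s['R']).T@s['t'], np.array(s['R']).round(3),s['fx'])
E
```

```text
pics
{'time': 0.1, 'joint_pos': array([-1.39788387,  0.38418128,  0.01637532,  1.37107369, -0.00627058,
        1.38821183, -0.04651674]), 'qd': array([-0.00105043, -0.00233558,  0.00078462, -0.0017279 ,  0.00082   ,
       -0.00191953,  0.00025153]), 'effort': array([ 3.86444677e-03, -6.29133296e+01,  8.47897567e-01, -3.72752738e+01,
        1.68103923e-02,  1.04604755e-02,  9.75033754e-05]), 'tool_pos': array([145.88529732, 607.25273538, 230.3507754 ]), 'eef_rot': array([ 1.17607554e-01,  9.93059732e-01, -9.08740754e-04, -7.85065313e-05]), 'wrist_force': array([ 0.50915757, -0.39207303, -0.21660036]), 'wrist_torque': array([-0.04331883,  0.01555469,  0.01717247]), 'opening': 85.08653138394621} 18.700000000000003
[1248.23148854  334.23136092 1070.05620673] [[-0.519  0.855 -0.002]
 [ 0.674  0.408 -0.616]
 [-0.526 -0.32  -0.788]] 546.378257446459
[ 408.28838985  -73.05382309 1152.52903582] [[-0.008 -1.     0.005]
 [-0.99   0.008 -0.139]
 [ 0.139 -0.006 -0.99 ]] 477.7786139352039
```

View pics/scene0.png

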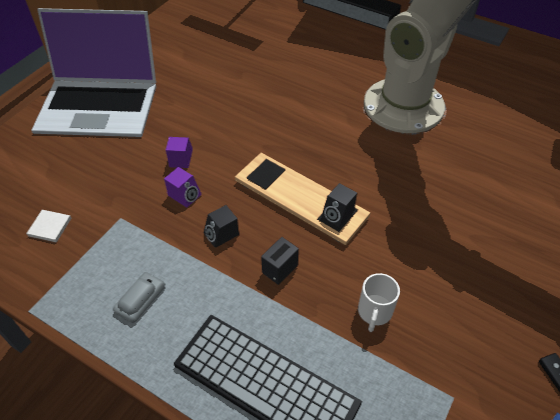

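View pics/top0.png

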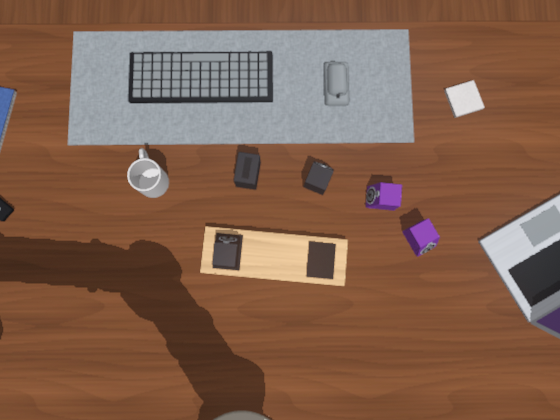

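Candidates: a black speaker with a driver at scene (221,226) / top (319,177); the black dock with a slot at (280,260) / (247,171); purple speakers at (182,187) and (178,152); and the twin on the shelf at (339,207). I choose the black speaker at (221,226). The empty pad is at scene (266,174) / top (321,260). Next is a close crop to check.

```bash
python3 - <<'E'
import cv2,numpy as np
a=cv2.imread('pics/scene0.png');b=cv2.imread('pics/top0.png')
f=lambda im,u,v:np.clip(cv2.resize(im[v:v+50,u:u+66],None,fx=6,fy=6,interpolation=cv2.INTER_CUBIC).astype(float)*2.2,0,255)
cv2.imwrite('pics/c1.png',np.vstack([np.hstack([f(a,190,200),f(b,286,152)]),np.hstack([f(a,306,178),f(b,288,235)])])[:,:800])
E
```

```text
[ WARN:0@0.126] global loadsave.cpp:1063 imwrite_ Unsupported depth image for selected encoder is fallbacked to CV_8U.
```

View pics/c1.png

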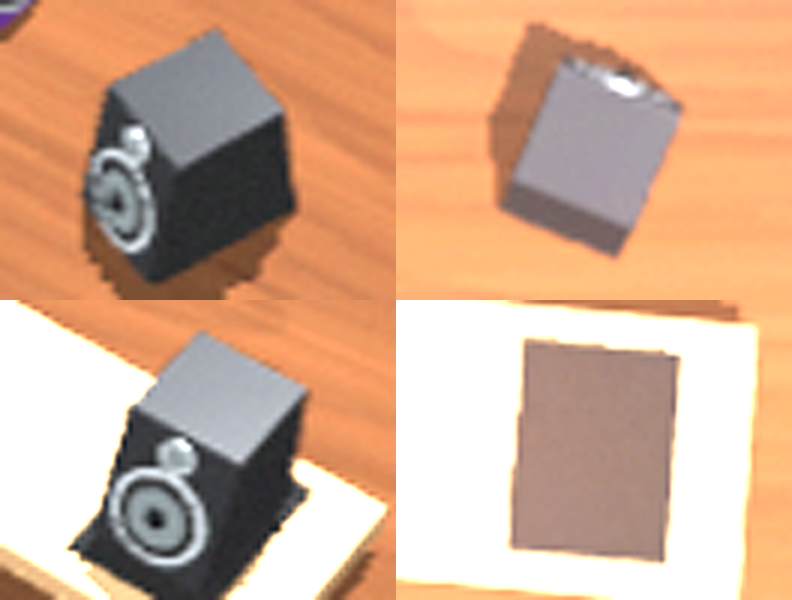

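The crop shows that the chosen black speaker has its driver and tweeter on the side facing the camera at lower left. Top face corners are at crop (567,62), (680,107), (630,222), (512,180), with the front edge at the top. Pad corners are clear, and the twin's front faces +x.

```bash
python3 - <<'E'
from h import *
A=load('scene0');B=load('top0')
def corners(s,pts,ox,oy,u0,v0,z): return np.array([ray(s,((x-ox+.5)/6-.5+u0,(y-oy+.5)/6-.5+v0),z) for x,y in pts])[:,:2]
def rep(n,P): # FL? order: fl,fr,br,bl
    f=(P[0]+P[1])/2;b=(P[2]+P[3])/2; d=f-b; l=(P[0]+P[3])/2-(P[1]+P[2])/2
    print(n,P.mean(0).round(1),'depth',np.linalg.norm(d).round(1),'w',np.linalg.norm(l).round(1),'yawx',np.degrees(np.arctan2(d[1],d[0])).round(1),'yaw from y',(np.degrees(np.arctan2(l[1],l[0]))-90).round(1))
    return P.mean(0),d/np.linalg.norm(d)
for n,P in[('spk top',corners(B,[(567,62),(680,107),(630,222),(512,180)],396,0,286,152,64)),
 ('spk scene',corners(A,[(178,165),(108,92),(217,30),(283,108)][::1],0,0,190,200,64)),
 ('twin scene',corners(A,[(240,463),(132,406),(200,332),(308,392)],0,300,306,178,93)),
 ('pad top',corners(B,[(526,340),(679,357),(664,562),(512,548)],396,300,288,235,29))]:
    m,d=rep(n,P)
    if n!='pad top': print('  centre',(m+11*d).round(1))
b=A['image']
E
```

```text
spk top [ 650.9 -185.4] depth 50.7 w 47.8 yawx -24.9 yaw from y -21.6
  centre [ 660.9 -190. ]
spk scene [ 652.9 -186.4] depth 49.2 w 47.0 yawx -22.4 yaw from y -20.9
  centre [ 663.1 -190.6]
twin scene [471.6  30.7] depth 46.9 w 49.8 yawx -7.0 yaw from y -5.5
  centre [482.6  29.3]
pad top [ 456.5 -188.5] depth 80.7 w 59.8 yawx -5.3 yaw from y -6.3
```

```bash
R='' 
python3 -m jog '[[[1,-1,0,0,0,-0.98,1],[1,-1,0,0,0,-0.98,1],[1,-1,0,0,0,0,1],[1,-1,0,0,0,0,1],[1,-1,0,0,0,0,1]]]'
python3 -m jog '[[[1,-1,0,0,0,0,1],[1,-1,0,0,0,0,1],[1,-1,0,0,0,0,1],[1,-1,0,0,0,0,1],[1,-1,0,0,0,0,1]]]'
python3 -m jog '[[[1,-1,0,0,0,0,1],[1,-1,0,0,0,0,1],[1,-1,0,0,0,0,1],[0.7,-1,0,0,0,0,1],[0.5,-1,0,0,0,0,1]]]'
python3 -m jog '[[[0.5,-1,0,0,0,0,1],[0.5,-1,0,0,0,0,1],[0.5,-1,0,0,0,0,1],[0.5,-1,0,0,0,0,1],[0.5,-1,0,0,0,0,1]]]'
```

```text
time: 0.52
tool_pos: [239.6, 506.5, 226.0]
eef_rot: [0.192, 0.981, -0.004, -0.003]
wrist_force: [-0.2, 0.7, 0.2]
opening: 85.5
time: 0.93
tool_pos: [342.7, 399.6, 223.9]
eef_rot: [0.191, 0.981, -0.005, -0.004]
wrist_force: [0.6, -0.4, -0.4]
opening: 85.7
time: 1.35
tool_pos: [431.0, 292.0, 222.1]
eef_rot: [0.192, 0.981, -0.007, -0.004]
wrist_force: [-0.1, -0.0, 0.3]
opening: 85.6
time: 1.77
tool_pos: [482.3, 185.4, 220.2]
eef_rot: [0.193, 0.981, -0.008, -0.006]
wrist_force: [-0.9, 0.2, -0.2]
opening: 85.4
```

```bash
python3 -m jog '[[[0.5,-1,0,0,0,0,1],[0.5,-1,0,0,0,0,1],[0.5,-1,0,0,0,0,1],[0.5,-1,0,0,0,0,1],[0.5,-1,0,0,0,0,1]]]'
python3 -m jog '[[[0.5,-1,0,0,0,0,1],[0.5,-1,0,0,0,0,1],[0.5,-1,0,0,0,0,1],[0.5,-1,0,0,0,0,1],[0.5,-1,0,0,0,0,1]]]'
python3 -m jog '[[[0.5,-1,0,0,0,0,1],[0.5,-1,0,0,0,0,1],[0.5,-1,0,0,0,0,1],[0.5,-1,0,0,0,0,1],[0.4,-0.8,0,0,0,0,1]]]'
python3 -m jog '[[[0.4,-0.5,0,0,0,0,1],[0,0,0,0,0,0,1],[0,0,0,0,0,0,1]]]'
python3 - <<'E'
from h import *
s0=monitor.read_state(); s=snap('wrist','w1'); np.save('pics/w1s.npy',s0,allow_pickle=True)
print(s0['time'],s0['tool_pos'],s0['eef_rot'],s['fx'],s['cx'],s['cy'],np.array(s['tool_from_camera']).round(3))
E
```

```text
time: 2.18
tool_pos: [532.8, 79.6, 218.5]
eef_rot: [0.193, 0.981, -0.009, -0.007]
wrist_force: [0.8, -0.4, 0.4]
opening: 85.4
time: 2.6
tool_pos: [583.3, -25.5, 216.6]
eef_rot: [0.192, 0.981, -0.01, -0.009]
wrist_force: [0.5, 0.7, 0.7]
opening: 85.3
time: 3.02
tool_pos: [631.9, -127.0, 213.8]
eef_rot: [0.192, 0.981, -0.01, -0.011]
wrist_force: [-0.0, -0.4, -0.2]
opening: 85.6
time: 3.27
tool_pos: [639.4, -142.9, 211.4]
eef_rot: [0.196, 0.981, -0.012, -0.013]
wrist_force: [-0.1, 0.3, -0.7]
opening: 85.4
3.2667 [ 639.41053631 -142.93368108  211.39905288] [ 0.19554206  0.98053582 -0.01180909 -0.01316668] 294.0775447077266 277.51108998952213 210.1756154398959 [[-1.00000e-03 -9.49000e-01 -3.17000e-01  8.23400e+01]
 [ 1.00000e+00 -1.00000e-03  0.00000e+00  6.31000e-01]
 [-1.00000e-03 -3.17000e-01  9.49000e-01 -1.43669e+02]
 [ 0.00000e+00  0.00000e+00  0.00000e+00  1.00000e+00]]
```

View pics/w1.png

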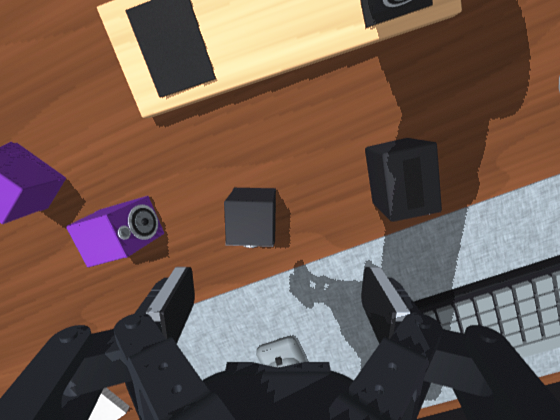

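```bash
python3 - <<'E'
import cv2,numpy as np
a=cv2.imread('pics/w1.png')
f=lambda u,v,w,h,k:np.clip(cv2.resize(a[v:v+h,u:u+w],None,fx=k,fy=k,interpolation=cv2.INTER_CUBIC).astype(float)*1.8,0,255).astype(np.uint8)
cv2.imwrite('pics/c2.png',np.hstack([f(210,175,80,90,5),f(115,0,110,112,4)[:448][:450] if 0 else cv2.resize(f(118,0,100,112,4),(400,450-2))[:450] if 0 else np.vstack([f(118,0,100,112,4),np.zeros((2,400,3),np.uint8)])]))
E
```

```text
(no output)
```

View pics/c2.png

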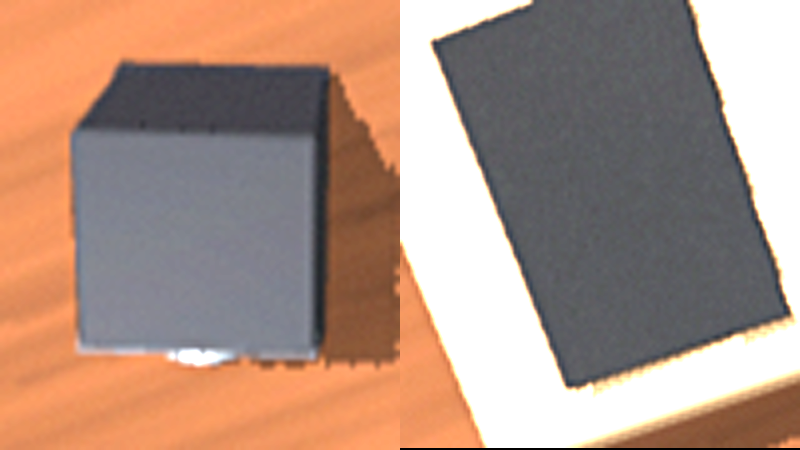

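The wrist view shows the speaker's top face at about (225,201)–(274,245), with the chrome driver at its far edge away from the robot. The shelf and free pad are at upper left.

```bash
cat >> h.py <<'E'
from scipy.spatial.transform import Rotation as Ro
def wristcam(s,st):
    T=np.eye(4);T[:3,:3]=Ro.from_quat(st['eef_rot']).as_matrix();T[:3,3]=st['tool_pos']
    C=np.linalg.inv(T@np.array(s['tool_from_camera'])); s['R']=C[:3,:3];s['t']=C[:3,3]; return s
def yaw(d): return np.degrees(np.arctan2(d[1],d[0])).round(1)
def tool(st):
    M=Ro.from_quat(st['eef_rot']).as_matrix(); print('t',st['time'],'tcp',st['tool_pos'].round(1),'jaw yaw-90',yaw(M[:,1])-90,'z',M[:,2].round(3),'F',st['wrist_force'].round(1),'op',round(st['opening'],1))
E
python3 - <<'E'
from h import *
st=np.load('pics/w1s.npy',allow_pickle=True).item(); s=wristcam(load('w1'),st); tool(st)
P=np.array([ray(s,((x+.5)/5-.5+210,(y+.5)/5-.5+175),64)[:2] for x,y in [(75,132),(318,132),(318,350),(78,345)]])
f=(P[2]+P[3])/2-(P[0]+P[1])/2; l=(P[1]+P[2]-P[0]-P[3])/2
print(P.round(1),'depth',np.linalg.norm(f),'w',np.linalg.norm(l),yaw(f),yaw(l)-90,'centre',P.mean(0)+11*f/np.linalg.norm(f))
Q=np.array([ray(s,((x-400+.5)/4-.5+118,(y+.5)/4-.5),29)[:2] for x,y in [(432,42),(568,386),(790,316)]])
print('pad',Q.round(1),yaw(Q[1]-Q[0]),np.linalg.norm(Q[1]-Q[0]),yaw(Q[2]-Q[1])-90,np.linalg.norm(Q[2]-Q[1]),'c',(Q[0]+Q[2])/2)
A=load('top0')
h=cv2.cvtColor(A['image'],cv2.COLOR_RGB2HSV); v=A['image'].astype(int)
m=((v[:,:,0]>180)&(v[:,:,1]>130)&(v[:,:,2]<170)).astype(np.uint8)
n,L,S,_=cv2.connectedComponentsWithStats(m); k=1+S[1:,4].argmax()
r=cv2.minAreaRect(np.argwhere(L==k)[:,::-1].astype(np.float32)); b=cv2.boxPoints(r)
b=np.array([ray(A,p,25)[:2] for p in b]); print('shelf',b.round(1),b.mean(0),yaw(b[1]-b[0]),yaw(b[2]-b[1]))
E
```

```text
t 3.2667 tcp [ 639.4 -142.9  211.4] jaw yaw-90 -22.5 z [-0.03  -0.018 -0.999] F [-0.1  0.3 -0.7] op 85.4
[[ 618.9 -197.7]
 [ 638.  -150.9]
 [ 683.1 -170. ]
 [ 662.5 -217.9]] depth 48.495467850908845 w 51.34184196785003 -23.9 -22.700000000000003 centre [ 660.70486589 -188.58904952]
pad [[ 414.  -214.5]
 [ 495.7 -222.4]
 [ 503.3 -160.7]] -5.5 82.09196820697578 -7.0 62.13787007096784 c [ 458.61891243 -187.58402638]
shelf [[ 429.1   95.4]
 [ 539.1   86.7]
 [ 504.8 -255.8]
 [ 395.5 -242.5]] [467.15378634 -79.04543821] -4.5 -95.7
```

```bash
python3 -m jog '[[[0.4,-0.8,-0.5,0.22,-0.37,0,1],[0.4,-0.8,-1,0,0,0,1],[0.3,-0.7,-1,0,0,0,1],[0,0,-1,0,0,0,1],[0,0,0,0,0,0,1]]]'
python3 -c "
from h import *
tool(monitor.read_state())"
```

```text
time: 3.73
tool_pos: [662.5, -182.0, 140.7]
eef_rot: [0.191, 0.982, 0.003, 0.001]
wrist_force: [-0.5, 1.9, -0.9]
opening: 85.5
t 3.7333 tcp [ 662.5 -182.   140.7] jaw yaw-90 -22.0 z [ 0.004  0.005 -1.   ] F [-0.5  1.9 -0.9] op 85.5
```

```bash
python3 -m jog '[[[-0.05,-0.37,-0.5,-0.05,0.05,-0.1,1],[0,0,-1,0,0,0,1],[0,0,-1,0,0,0,1],[0,0,0,0,0,0,1],[0,0,0,0,0,0,1]]]'
python3 -c "
from h import *
tool(monitor.read_state())"
```

```text
time: 4.15
tool_pos: [662.4, -185.6, 92.9]
eef_rot: [0.193, 0.981, 0.001, 0.001]
wrist_force: [0.3, 0.2, 1.2]
opening: 85.4
t 4.15 tcp [ 662.4 -185.6   92.9] jaw yaw-90 -22.200000000000003 z [ 0.003  0.001 -1.   ] F [0.3 0.2 1.2] op 85.4
```

```bash
python3 -m jog '[[[-0.05,-0.3,-0.2,0,0.03,-0.1,1],[-0.05,-0.1,-1,0,0,0,1],[0,0,-1,0,0,0,1],[0,0,-1,0,0,0,1],[0,0,-0.5,0,0,0,1]]]'
python3 -m jog '[[[0,0,0,0,0,0,1],[0,0,0,0,0,0,1]]]'
python3 -c "
from h import *
tool(monitor.read_state())"
```

```text
time: 4.57
tool_pos: [666.2, -195.6, 28.1]
eef_rot: [0.196, 0.98, 0.0, 0.008]
wrist_force: [-1.1, 0.0, -0.1]
opening: 85.3
time: 4.73
tool_pos: [665.8, -196.0, 27.8]
eef_rot: [0.197, 0.98, 0.0, 0.007]
wrist_force: [-0.2, 0.0, -0.1]
opening: 85.6
t 4.7333 tcp [ 665.8 -196.    27.8] jaw yaw-90 -22.700000000000003 z [ 0.015 -0.003 -1.   ] F [-0.2  0.  -0.1] op 85.6
```

```bash
python3 -m jog '[[[-0.22,0.35,-0.25,0.04,0.18,0,1],[0,0,-0.2,0,0,0,1],[0,0,0,0,0,0,1],[0,0,0,0,0,0,1]]]'
python3 - <<'E'
from h import *
st=monitor.read_state();tool(st)
s=wristcam(snap('wrist','w2'),st)
E
```

```text
time: 5.07
tool_pos: [663.4, -188.8, 22.7]
eef_rot: [0.197, 0.98, 0.0, 0.002]
wrist_force: [-0.3, 0.5, 1.0]
opening: 85.2
t 5.0667 tcp [ 663.4 -188.8   22.7] jaw yaw-90 -22.700000000000003 z [ 0.004 -0.    -1.   ] F [-0.3  0.5  1. ] op 85.2
```

View pics/w2.png

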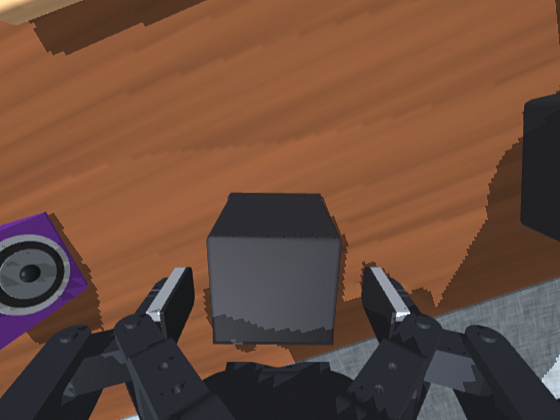

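The speaker sits between the open jaws. Its top face is (207,237)–(341,237)–(334,344)–(214,344), centred within a few pixels.

```bash
python3 - <<'E'
from h import *
st=monitor.read_state(); s=wristcam(load('w2'),st)
P=np.array([ray(s,p,64)[:2] for p in [(207,238),(341,238),(334,344),(214,344)]])
f=(P[2]+P[3])/2-(P[0]+P[1])/2; l=(P[1]-P[0]); b=(P[0]+P[1])/2; 
M=Ro.from_quat(st['eef_rot']).as_matrix()
print(np.linalg.norm(f),np.linalg.norm(l),yaw(f),yaw(l)-90,'centre from back',b+36*f/np.linalg.norm(f), 'mean',P.mean(0)+11*f/np.linalg.norm(f))
E
```

```text
50.10048980575677 50.734674460336564 -23.0 -22.799999999999997 centre from back [ 661.96885278 -189.33166675] mean [ 662.01511127 -189.3512806 ]
```

```bash
python3 -m jog '[[[-0.05,0,-0.3,0,0.04,0,1],[0,0,-0.05,0,0,0,1],[0,0,0,0,0,0,0],[0,0,0,0,0,0,0],[0,0,0,0,0,0,0]]]'
python3 -m jog '[[[0,0,0,0,0,0,0],[0,0,0,0,0,0,0],[0,0,0,0,0,0,0],[0,0,0,0,0,0,0],[0,0,0,0,0,0,0]]]'
python3 -m jog '[[[0,0,0,0,0,0,0],[0,0,0,0,0,0,0]]]'
python3 -c "
from h import *
tool(monitor.read_state())"
```

```text
time: 5.53
tool_pos: [662.7, -189.5, 15.9]
eef_rot: [0.197, 0.98, -0.0, 0.001]
wrist_force: [-0.3, -1.7, 23.2]
opening: 51.6
time: 5.95
tool_pos: [662.8, -189.6, 16.1]
eef_rot: [0.197, 0.98, -0.0, 0.001]
wrist_force: [0.9, -0.0, -0.5]
opening: 51.4
time: 6.12
tool_pos: [662.9, -189.7, 16.2]
eef_rot: [0.197, 0.98, -0.0, 0.001]
wrist_force: [0.3, 0.0, 0.1]
opening: 51.3
t 6.1167 tcp [ 662.9 -189.7   16.2] jaw yaw-90 -22.700000000000003 z [ 0.003 -0.001 -1.   ] F [0.3 0.  0.1] op 51.3
```

```bash
python3 -m jog '[[[0,0,0.3,0,0,0,0],[0,0,0.6,0,0,0,0],[0,0,0.8,0,0,0,0],[0,0,0.8,0,0,0,0],[0,0,0.8,0,0,0,0]]]'
python3 -m jog '[[[-0.3,0,0.8,0,0,0,0],[-0.7,0,0,0,0,0,0],[-0.8,0,0,0,0,0.7,0],[-0.8,0,0,0,0,0.7,0],[-0.8,0,0,0,0,0.7,0]]]'
python3 -c "
from h import *
tool(monitor.read_state())"
```

```text
time: 6.53
tool_pos: [658.2, -188.2, 80.6]
eef_rot: [0.197, 0.98, -0.0, -0.005]
wrist_force: [0.4, 0.2, -2.6]
opening: 51.2
time: 6.95
tool_pos: [593.0, -188.3, 106.8]
eef_rot: [0.111, 0.994, -0.001, 0.001]
wrist_force: [0.1, 0.2, -2.5]
opening: 51.5
t 6.95 tcp [ 593.  -188.3  106.8] jaw yaw-90 -12.700000000000003 z [ 0.002 -0.002 -1.   ] F [ 0.1  0.2 -2.5] op 51.5
```

```bash
python3 -m jog '[[[-0.9,0,0,0,0,0.5,0],[-0.9,0,0,0,0,0.3,0],[-0.9,0,0,0,0,0,0],[-0.9,0,0,0,0,0,0],[-0.9,0,0,0,0,0,0]]]'
python3 -m jog '[[[-0.7,0,0,0,0,0,0],[-0.4,0,0,0,0,0,0],[0,0,0,0,0,0,0],[0,0,0,0,0,0,0]]]'
python3 -c "
from h import *
tool(monitor.read_state())"
```

```text
time: 7.37
tool_pos: [498.8, -188.8, 111.5]
eef_rot: [0.075, 0.997, -0.0, 0.003]
wrist_force: [0.9, 0.3, -3.1]
opening: 51.7
time: 7.7
tool_pos: [472.5, -189.9, 114.7]
eef_rot: [0.077, 0.997, 0.001, 0.004]
wrist_force: [0.8, -0.8, -2.6]
opening: 51.5
t 7.7 tcp [ 472.5 -189.9  114.7] jaw yaw-90 -8.900000000000006 z [ 0.007  0.001 -1.   ] F [ 0.8 -0.8 -2.6] op 51.5
```

```bash
python3 -m jog '[[[-0.5,0.1,-0.3,-0.02,0.08,0.6,0],[-0.2,0,-0.7,0,0,0.1,0],[0,0,-0.7,0,0,0,0],[0,0,0,0,0,0,0],[0,0,0,0,0,0,0]]]'
python3 - <<'E'
from h import *
st=monitor.read_state();tool(st)
s=wristcam(snap('wrist','w3'),st)
E
```

```text
time: 8.12
tool_pos: [463.7, -188.1, 82.6]
eef_rot: [0.047, 0.999, -0.001, 0.004]
wrist_force: [-0.3, -0.7, -2.2]
opening: 51.2
t 8.1167 tcp [ 463.7 -188.1   82.6] jaw yaw-90 -5.400000000000006 z [ 0.007 -0.003 -1.   ] F [-0.3 -0.7 -2.2] op 51.2
```

View pics/w3.png

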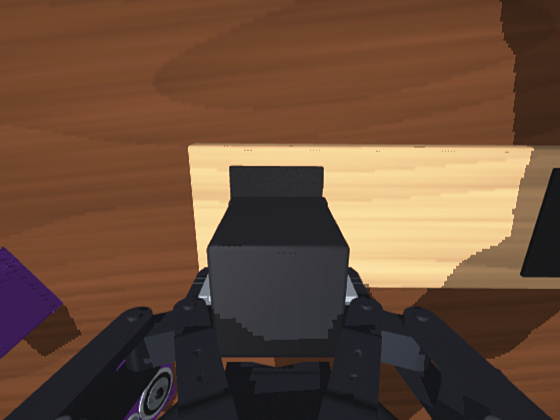

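The wrist view shows the pad's back corners at (230,167) and (323,166), the shelf's back edge running (189,146)–(530,148), and the held speaker's top back edge at (208,247)–(348,247).

```bash
python3 - <<'E'
from h import *
st=monitor.read_state(); s=wristcam(load('w3'),st)
a,b=[ray(s,p,29)[:2] for p in[(230,166.5),(323.5,166)]]
l=b-a; n=np.array([l[1],-l[0]])/np.linalg.norm(l); print('pad',np.linalg.norm(l),yaw(l)-90,(a+b)/2+42*n)
a,b=[ray(s,p,25)[:2] for p in[(190,146),(530,148)]]; print('shelf yaw',yaw(b-a)-90)
zt=st['tool_pos'][2]-16.2+64
a,b=[ray(s,p,zt)[:2] for p in[(208,247),(348,247)]]
l=b-a; n=np.array([l[1],-l[0]])/np.linalg.norm(l); print('spk',np.linalg.norm(l),yaw(l)-90,(a+b)/2+36*n)
E
```

```text
pad 62.86425365059727 -5.200000000000003 [ 458.709176   -187.03152073]
shelf yaw -5.799999999999997
spk 50.08573411560864 -5.400000000000006 [ 463.20026931 -186.88057081]
```

```bash
python3 -m jog '[[[-0.3,0.02,-0.1,0.03,0.1,-0.05,0],[0,0,-0.5,0,0,0,0],[0,0,-0.5,0,0,0,0],[0,0,0,0,0,0,0],[0,0,0,0,0,0,0]]]'
python3 -c "
from h import *
tool(monitor.read_state())"
```

```text
time: 8.58
tool_pos: [459.5, -187.9, 60.4]
eef_rot: [0.049, 0.999, -0.0, 0.001]
wrist_force: [0.5, -0.3, -2.6]
opening: 51.3
t 8.5833 tcp [ 459.5 -187.9   60.4] jaw yaw-90 -5.599999999999994 z [ 0.001 -0.001 -1.   ] F [ 0.5 -0.3 -2.6] op 51.3
```

Bottom is at about z 44; 15 mm to go. Descending gently.

```bash
python3 -m jog '[[[-0.03,0.02,-0.3,0,0,0,0],[0,0,-0.25,0,0,0,0],[0,0,0,0,0,0,0],[0,0,0,0,0,0,0]]]'
python3 -c "
from h import *
tool(monitor.read_state())"
```

```text
time: 8.92
tool_pos: [458.7, -187.5, 48.1]
eef_rot: [0.049, 0.999, -0.0, 0.0]
wrist_force: [0.3, 0.4, -2.0]
opening: 51.3
t 8.9167 tcp [ 458.7 -187.5   48.1] jaw yaw-90 -5.599999999999994 z [ 0.001 -0.001 -1.   ] F [ 0.3  0.4 -2. ] op 51.3
```

```bash
python3 -m jog '[[[0,0,-0.12,0,0,0,0],[0,0,0,0,0,0,0],[0,0,0,0,0,0,0]]]'
python3 -m jog '[[[0,0,-0.06,0,0,0,0],[0,0,0,0,0,0,0],[0,0,0,0,0,0,0]]]'
```

```text
time: 9.17
tool_pos: [458.9, -187.5, 45.6]
eef_rot: [0.049, 0.999, -0.001, 0.001]
wrist_force: [0.0, -0.1, -3.4]
opening: 51.1
time: 9.42
tool_pos: [459.4, -187.8, 45.5]
eef_rot: [0.049, 0.999, -0.0, 0.001]
wrist_force: [-0.9, -0.1, -1.7]
opening: 51.5
```

```bash
python3 -m jog '[[[-0.03,0,-0.08,0,0,0,0],[0,0,0,0,0,0,0],[0,0,0,0,0,0,0]]]'
python3 -m jog '[[[0,0,-0.06,0,0,0,0],[0,0,0,0,0,0,0],[0,0,0,0,0,0,0]]]'
```

```text
time: 9.67
tool_pos: [460.0, -188.0, 45.5]
eef_rot: [0.049, 0.999, -0.0, 0.003]
wrist_force: [-0.1, 0.2, -2.6]
opening: 51.3
time: 9.92
tool_pos: [460.3, -188.1, 45.2]
eef_rot: [0.049, 0.999, -0.0, 0.003]
wrist_force: [0.3, 0.4, -1.0]
opening: 51.7
```

```bash
python3 -m jog '[[[-0.1,0.02,0,0,0.07,0,0],[0,0,0,0,0,0,0]]]'
python3 -m jog '[[[-0.02,0,-0.06,0,0,0,0],[0,0,-0.03,0,0,0,0]]]'
python3 -c "
from h import *
tool(monitor.read_state())"
```

```text
time: 10.08
tool_pos: [458.2, -187.7, 45.0]
eef_rot: [0.049, 0.999, -0.0, 0.0]
wrist_force: [-3.5, 1.4, 4.2]
opening: 51.4
time: 10.25
tool_pos: [458.3, -187.7, 45.0]
eef_rot: [0.049, 0.999, 0.0, 0.001]
wrist_force: [-4.0, 1.4, 5.1]
opening: 51.4
t 10.25 tcp [ 458.3 -187.7   45. ] jaw yaw-90 -5.599999999999994 z [ 0.001  0.    -1.   ] F [-4.   1.4  5.1] op 51.4
```

Contact: the wrist force changed from −2.5 to +5 N. Releasing, then withdrawing straight up.

```bash
python3 -m jog '[[[0,0,0,0,0,0,0.75],[0,0,0,0,0,0,1],[0,0,0,0,0,0,1],[0,0,0,0,0,0,1],[0,0,0,0,0,0,1]]]'
python3 -m jog '[[[0,0,0.4,0,0,0,1],[0,0,0.7,0,0,0,1],[0,0,0.9,0,0,0,1],[0,0,0.9,0,0,0,1],[0,0,0.9,0,0,0,1]]]'
python3 -m jog '[[[0,0,1,0,0,0,1],[0,0,1,0,0,0,1],[0,0,1,0,0,0,1],[0,0,0.5,0,0,0,1],[0,0,0,0,0,0,1]]]'
python3 - <<'E'
from h import *
st=monitor.read_state();tool(st)
s=snap('wrist','w4');a=snap('scene','scene1')
c=cv2.resize(a['image'][120:300,140:400],None,fx=2,fy=2)
w=s['image'][:360,:280]
cv2.imwrite('pics/c4.png',np.hstack([c,w])[:,:,::-1])
E
```

```text
time: 10.67
tool_pos: [458.7, -187.9, 45.1]
eef_rot: [0.049, 0.999, -0.0, 0.001]
wrist_force: [-0.2, -0.1, 0.0]
opening: 85.2
time: 11.08
tool_pos: [455.0, -187.1, 121.3]
eef_rot: [0.049, 0.999, 0.0, -0.004]
wrist_force: [0.5, 0.4, -0.1]
opening: 85.1
time: 11.5
tool_pos: [455.7, -188.4, 201.2]
eef_rot: [0.05, 0.999, -0.001, -0.0]
wrist_force: [0.2, 0.3, 0.3]
opening: 85.4
t 11.5 tcp [ 455.7 -188.4  201.2] jaw yaw-90 -5.799999999999997 z [-0.001 -0.001 -1.   ] F [0.2 0.3 0.3] op 85.4
```

View pics/c4.png

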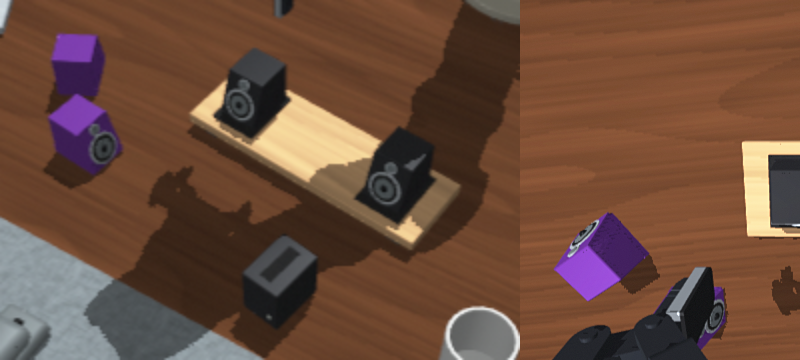

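View pics/w4.png

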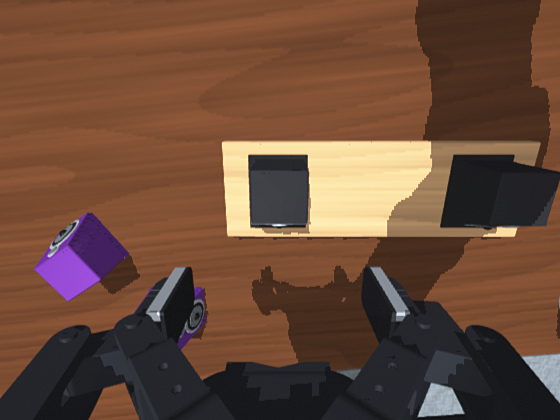

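The speaker stands upright on the free pad with its driver facing the same way as the twin's. Wrist view: speaker at (249–308, 167–227). One closer crop to check centring and yaw.

```bash
python3 - <<'E'
import cv2,numpy as np
a=cv2.imread('pics/w4.png');b=cv2.imread('pics/scene1.png')
f=lambda im,u,v,w,h,k:np.clip(cv2.resize(im[v:v+h,u:u+w],None,fx=k,fy=k,interpolation=cv2.INTER_CUBIC).astype(float)*2.2,0,255).astype(np.uint8)
cv2.imwrite('pics/c5.png',np.hstack([f(a,238,145,80,90,5),f(b,234,134,64,72,6.25)]))
E
```

```text
(no output)
```

View pics/c5.png

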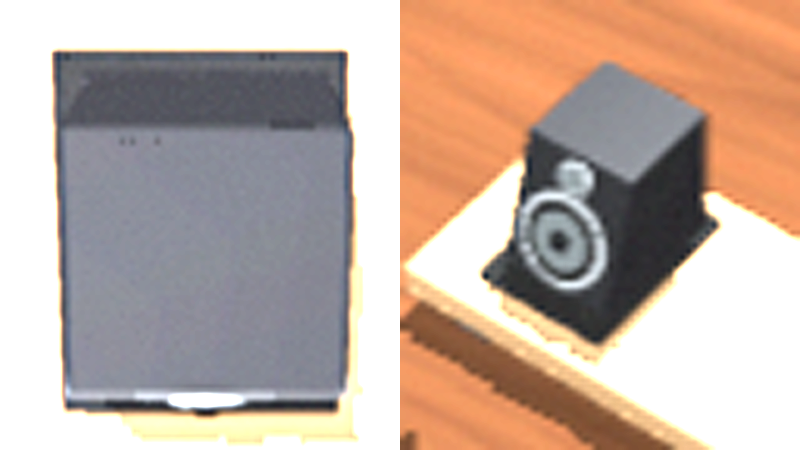

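The crop shows the pad's back edge at (54,52)–(346,52) and front edge at (66,410)–(337,410). The top face's back edge is at (64,127)–(350,127). Computing the offsets.

```bash
python3 - <<'E'
from h import *
st=monitor.read_state(); s=wristcam(load('w4'),st)
r=lambda p,z:ray(s,((p[0]+.5)/5-.5+238,(p[1]+.5)/5-.5+145),z)[:2]
P=np.array([r(p,29) for p in[(54,52),(346,52),(337,410),(66,410)]]); print('pad',P.mean(0),yaw(P[1]-P[0])-90)
def fit(c,w):
    l=c[1]-c[0]; n=np.array([l[1],-l[0]])/np.linalg.norm(l); print(np.linalg.norm(l),yaw(l)-90,c.mean(0)+w*n)
fit(P[:2],42); fit(np.array([r(p,93) for p in[(64,127),(350,127)]]),36)
B=load('scene0');A=load('scene1')
for n,(u,v,w,h) in dict(twin=(320,180,45,35),dock=(258,235,45,45),mug=(355,270,48,60)).items():
    d=np.abs(A['image'][v:v+h,u:u+w].astype(int)-B['image'][v:v+h,u:u+w]).max(2); print(n,np.median(d),(d>40).mean().round(3))
A=load('scene1')
P=np.array([ray(A,((x-400+.5)/6.25-.5+234,(y+.5)/6.25-.5+134),93)[:2] for x,y in[(630,184),(530,130),(607,62),(706,118)]])
d=(P[0]+P[1]-P[2]-P[3])/2; print('scene',yaw(d),P.mean(0)+11*d/np.linalg.norm(d))
E
```

```text
pad [ 456.39144725 -187.20931315] -5.799999999999997
61.826973207562105 -5.799999999999997 [ 457.69470235 -187.51837342]
48.989155600627804 -5.799999999999997 [ 455.93912664 -186.13935341]
twin 38.0 0.497
dock 3.0 0.265
mug 4.0 0.0
scene -7.8 [ 459.95929986 -187.86752799]
```

```bash
python3 -c "
from h import *
print(order.close_job())"
```

```text
the job is handed in; nothing more can be done
None
```

I set the black speaker down upright on the empty shelf pad, facing the same way as its twin. I then let go, backed off to about 200 mm height and handed the job in at about 11.6 s.

**Placement:** in the last wrist view the speaker and the pad have the same yaw of about −5.8°. Their centres agree to about 2 mm: speaker (456, −186), pad (457, −187). The scene camera disagreed slightly, giving (460, −188) and −7.8°, which is close to its usual error. After release the wrist force read about 0.

**Bystanders:**
- **Mug:** it is unchanged in a before/after image comparison.
- **Twin and dock:** that comparison did not come out clean, with about 50% of pixels changed at the twin and 26% at the dock. I put this down to the arm's shadow.
- **Twin's driver:** it is at the same pixel before and after, about (332, 214).
- **Dock:** I checked it only by eye.

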